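# Lock the orange stop in the T-slot rail of a welding table

### The job

Take the orange-handled stop, drop its T-shaped foot into the slot of the rail at the yellow mark so that its flange sits down on the rail, then twist it a quarter turn so that the foot locks crosswise under the lips, and let go. Leave the blue and green stops where they are.

Things in the scene. Friction and masses are not known exactly. Their poses are not given: they have to be found in the camera images.
- orange_stop_grip (a point): Stop to use, 70 mm tall, 0.2 kg, upright on the table. From below: steel T-foot 58 x 22 x 8 mm; neck dia 22, 12 high; flange dia 48, 6 thick, underside 20 above the foot's bottom; orange bar handle 40 long, 16 thick, 44 high. Point: handle centre, 48 above the foot's bottom, 22 below the top. x along handle and foot (parallel), y across the 16 mm, z up. A half turn makes no difference.
- slot_mark (a point): Fixed steel T-slot rail 220 x 112 mm, 32 high; slot along it, ends closed: mouth 34 wide, 196 long, lips 8 thick; below them a channel 78 wide, 16 deep, where the foot can turn. Point: mid-mouth, level with the rail's top, where a yellow line crosses the lips. x along the slot, z up. With the flange on the rail the handle centre is 28 mm above this point, foot free by 4 mm above and below.
- blue_stop_grip (a point): Bystander: a stop of the same build with a blue handle and a round foot 58 mm in diameter that does not fit the slot, 70 mm tall. This point is the centre of its handle, 48 mm above the table. Leave it alone.
- green_stop_grip (a point): Bystander: a stop of the same build with a green handle and a square foot 50 mm wide that does not fit the slot, 70 mm tall. This point is the centre of its handle, 48 mm above the table. Leave it alone.
Mind the look-alikes: they are no part of the job. What is shaped like the part that bears slot_mark but pink or red is not meant.

How it is judged (in metres and radians):
On the way:
1. the foot of the orange stop is in the slot below the lips, still lengthwise (z of orange_stop_grip in the frame of slot_mark between 0.02 and 0.034 m and horizontal distance between orange_stop_grip and slot_mark below 0.05 m and angle between the x axis of orange_stop_grip and the x axis of slot_mark, either way round below 0.5 rad), for 0.1 s.
At the end, for the whole second after the job is handed in: The orange stop stands upright (within 7 degrees) with its flange down on the rail (within 4 mm), within 20 mm of the yellow mark, its handle and foot crosswise to the slot within 20 degrees, at rest and released; the blue and green stops within 30 mm of where they stood (z of orange_stop_grip in the frame of slot_mark between 0.024 and 0.032 m and horizontal distance between orange_stop_grip and slot_mark below 0.02 m and angle between the x axis of orange_stop_grip and the y axis of slot_mark, either way round below 0.35 rad and angle between orange_stop_grip's own z axis and vertical below 0.12 rad and linear speed of orange_stop below 0.02 m/s and distance of each of blue_stop_grip, green_stop_grip from where it was at the start of the episode below 0.03 m); the robot touches nothing.
It fails at once if the blue or the green stop is moved by more than 30 mm or knocked over (distance of any of blue_stop_grip, green_stop_grip from where it was at the start of the episode above 0.03 m).
It also fails if it takes over 38 s, if anything falls off the work surface, if the arm or the gripper's body presses on something with over 40 N, if the wrist force passes 120 N, or if a joint passes its speed limit or range.

### The arm

A 6-joint arm with a two-finger parallel gripper is mounted at the origin on the work surface. World frame = base frame: x ahead of the robot, y to its left, z up, the work surface at z = 0. Lengths are in m, angles in degrees, forces in N, time in s.
With the tool pointing down it reaches from about 0.375 to 0.9 m from the base axis. Payload 3.1 kg.
Tool frame: the origin (TCP) lies at the very end of the fingers, on their centre line; the grasp point (between the pads) lies 19 mm behind it; z points along the fingers, y is the direction in which the jaws open and shut (so a half turn about z gives the same grasp; the last joint's range is limited). The gripper opens to 87 mm and grips with 3 to 60 N. Pads are 19 mm wide; open, the fingers measure 117 mm over their backs; the gripper's body (75 mm by 190 mm) begins 51 mm behind the grasp point.
Start: joints at [-76.69, 30.224, 82.088, -0, 67.689, -10.227], TCP at [0.25, -0.573, 0.197] pointing down, gripper open.
Joint ranges: [-176.69, 176.69], [-43.24, 126.21], [12.49, 139.97], [-82, 262], [0, 151.66], [-163.58, 163.58]. Speed limits (degrees/s): [159.86, 159.86, 180, 180, 180, 180].

### API

Orientations are given as a 3x3 rotation matrix whose columns are the frame's x, y, z axes.
In Python, from rig import bot gives the robot as it stands. The module is installed in compiled form; this text tells all that it offers.
- The arm moves only by the tool play_rows, never from a script. Its argument "targets" is a list of rows, each a list of 7 numbers: the closure, from 0 (fully open) to 1 (shut), then the shift along the world's x, y, z in m, then the turn, a rotation vector about the world's x, y, z in rad. A call has 1 to 12 rows; each row shifts and turns the commanded pose from where the row before left it; what a row does not reach is not made up. A row lasts 1/8 s, in which the tool goes at most 62.5 mm and 10.7 degrees, less where a joint would pass 70% of its speed; a pose out of reach is approached as far as the arm can. A call with a gripper value outside its range is refused whole. The fingers move at their own pace and stop on an object; the grip force is fixed at half the most. Time passes only in rows, so rows that do not move let the fingers close. It gives the time, the measured TCP pose, the force and the opening at its end, in the units of the state.
- bot.read_state(): the state, without advancing time (a new reading comes with each control period).
- bot.capture(name): name is "scene" or "top" or "wrist"; returns the picture (480x640x3 uint8, blue, green, red); there is no depth.
- bot.get_calibration(name): a dict with "fx", "fy", "cx", "cy" (pixels), "R" (3x3) and "t" (3): a world point X has camera coordinates R X + t. Camera axes: x right, y down, z forward; pixel columns grow to the right and rows downward; lengths in m; the calibration is good to about 2 mm. A picture is of the moment at which its call begins: read the wrist's pose just before it. get_calibration takes no time and is no camera call; for the wrist camera it gives the pose at the moment of the call.
- bot.hand_in(): hands the job in, once; it reports no verdict.
The state is a dict: "time_s": time; "joint_positions": joint angles; "qvel": joint speeds; "tau": joint torques, N m; "position": TCP position; "tcp_rot": TCP orientation; "force": force on the tool from outside, world axes, zero at the start; "moment": the same for the moment, N m; "opening": opening from 0.0 (shut) to 1.0 (fully open).
Only numpy, scipy, OpenCV 4.12 (cv2) and the standard library are available. Lean on these libraries where they do the work, as an engineer would, in place of code of your own. Each camera call takes 0.05 s, during which the arm holds its last target. There are 200 camera calls.

## Working session

There is one attempt and no reset: what is moved stays moved. The work goes in short steps, Python scripts to look and compute and a tool call to move; the robot and the scene stay as the last step left them, time stands still between calls to the robot, and variables do not carry over. Pictures are saved under pics/ and viewed, about 8 in all and at most 12, crops included, and the job is handed in when it is done.

Besides the shell and the picture viewer there is one more tool, called after "Emit:" by a JSON object that holds its "op" and its "data", one argument or row to a line. play_rows: Moves the arm, as the interface text tells. Its arguments: {"type":"object","properties":{"targets":{"type":"array","items":{"type":"array","items":{"type":"number"}}}},"required":["targets"]}

```bash
mkdir -p pics
python3 - <<'E'
from rig import bot
import cv2
for n in("top","scene"):
    cv2.imwrite(f"pics/{n}0.png",bot.capture(n)); c=bot.get_calibration(n); print(n,c)
s=bot.read_state();print(s["time_s"],s["position"],s["tcp_rot"],s["opening"])
E
```

```text
top {'fx': 504.29237491876245, 'fy': 504.29237491876245, 'cx': 321.83825550792005, 'cy': 236.73324588285757, 'R': array([[ 3.38242528e-03, -9.99993984e-01, -7.68624332e-04],
       [-9.97562666e-01, -3.32063019e-03, -6.96972043e-02],
       [ 6.96942327e-02,  1.00249652e-03, -9.97567897e-01]]), 't': array([-0.03603254,  0.46185461,  0.84902933])}
scene {'fx': 457.80835864281045, 'fy': 457.80835864281045, 'cx': 313.17425409013964, 'cy': 240.24324430138307, 'R': array([[ 0.30912952,  0.95090699, -0.01465728],
       [ 0.58800391, -0.20322149, -0.78291278],
       [-0.74745591,  0.23340292, -0.62195879]]), 't': array([-0.10669515, -0.21796631,  1.12207823])}
0.1 [ 0.24944189 -0.57229655  0.19587136] [[ 9.16814676e-01  3.99312721e-01 -4.46891210e-04]
 [ 3.99312825e-01 -9.16812808e-01  1.88219100e-03]
 [ 3.41867226e-04 -1.90406973e-03 -9.99998129e-01]] 0.9963632157013124
```

View pics/top0.png

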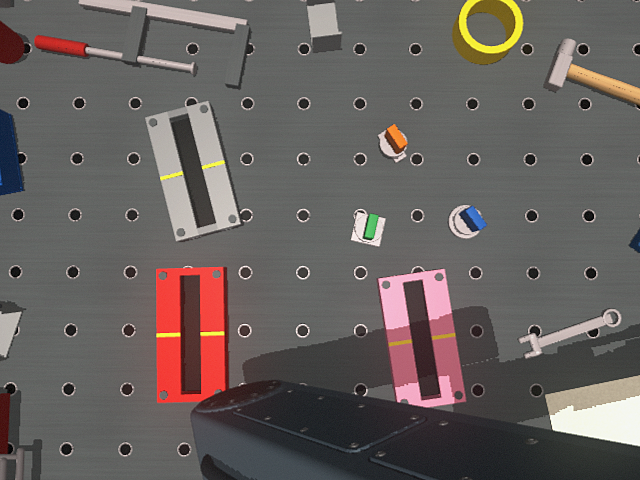

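View pics/scene0.png

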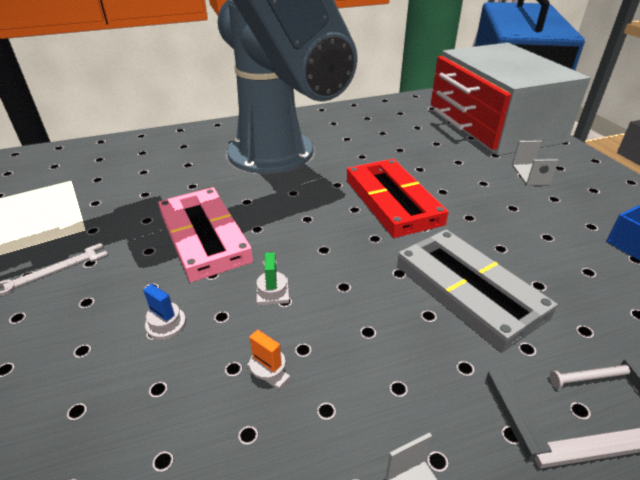

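Top view: orange stop at about (396,138), grey rail mark at about (194,171), blue (475,218), green (371,227). Now enlarged crops.

Run:
```python
import cv2,numpy as np
t=cv2.imread("pics/top0.png");s=cv2.imread("pics/scene0.png")
f=lambda i,x,y,w,h,k:cv2.resize(i[y:y+h,x:x+w],None,fx=k,fy=k,interpolation=cv2.INTER_CUBIC)
a=np.hstack([f(t,370,115,50,50,8),f(s,240,325,50,50,8)])
b=np.hstack([f(t,140,95,110,50*1,1)]) 
cv2.imwrite("pics/c1.png",a)
cv2.imwrite("pics/c2.png",f(t,140,95,110,150,4))
```

```text
(no output)
```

View pics/c1.png

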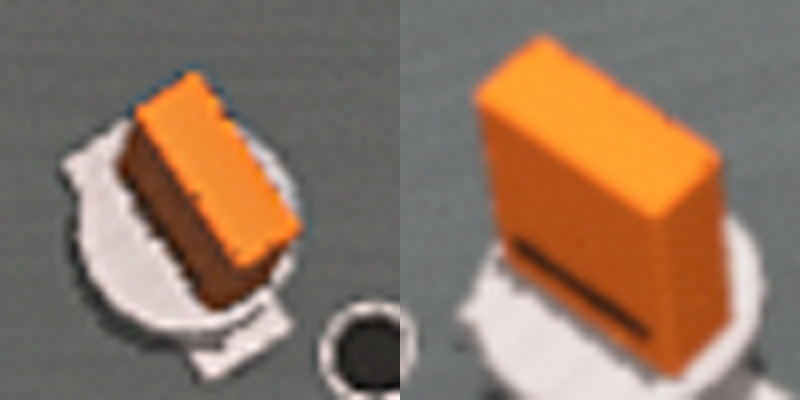

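View pics/c2.png

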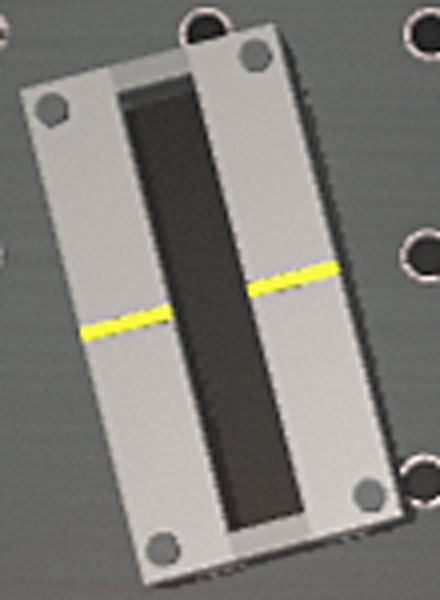

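Crop 1: handle-top corners are clear in both cameras. Crop 2: rail corners (20,92),(275,25),(403,515),(147,583), yellow ends (82,333),(338,267), all in the enlarged crop.

```bash
cat > h.py <<'E'
import numpy as np
from rig import bot
def ray(c,uv,z):
    uv=np.atleast_2d(np.array(uv,float)); d=np.c_[(uv[:,0]-c["cx"])/c["fx"],(uv[:,1]-c["cy"])/c["fy"],np.ones(len(uv))]@c["R"]
    o=-c["R"].T@c["t"]; return o+d*((z-o[2])/d[:,2])[:,None]
E
python3 - <<'E'
from h import *
np.set_printoptions(precision=4,suppress=True)
A=np.array
T=bot.get_calibration("top");S=bot.get_calibration("scene")
def box(n,p):
    e=[np.linalg.norm(p[i]-p[(i+1)%4]) for i in range(4)]
    d=(p[2]-p[1])+(p[3]-p[0]); print(n,p.mean(0),"edges",A(e),"ang01->",np.degrees(np.arctan2(d[1],d[0])))
# order: short edge first
box("top",ray(T,A([[195,70],[137,112],[238,268],[301,227]])/8+[370,115],.07))
box("scene",ray(S,A([[145,36],[78,95],[258,218],[320,157]])/8+[240,325],.07))
box("rail",ray(T,A([[20,92],[275,25],[403,515],[147,583]])/4+[140,95],.032))
box("mouth",ray(T,A([[120,93],[190,75],[302,512],[230,530]])/4+[140,95],.032))
y=ray(T,A([[82,333],[338,267],[173,311],[248,290]])/4+[140,95],.032);print("mark",y[:2].mean(0),y[2:].mean(0),np.linalg.norm(y[0]-y[1]))
print("blue",ray(T,[475,218],.07),"green",ray(T,[372,225],.07))
s=bot.read_state();print(s["joint_positions"])
E
```

```text
top [ 0.6231 -0.1569  0.07  ] edges [0.0148 0.0381 0.0154 0.0389] ang01-> -147.18843633461373
scene [ 0.6253 -0.1538  0.07  ] edges [0.0153 0.0388 0.0146 0.0385] ang01-> 32.693805255867154
rail [0.5732 0.1854 0.032 ] edges [0.1126 0.2188 0.1112 0.2186] ang01-> -164.43986510896764
mouth [0.5735 0.1857 0.032 ] edges [0.0308 0.1947 0.0312 0.1944] ang01-> -164.7518220970417
mark [0.5739 0.1857 0.032 ] [0.5736 0.1855 0.032 ] 0.11196538189432263
blue [[ 0.4893 -0.2814  0.07  ]] green [[ 0.4774 -0.1153  0.07  ]]
[-76.6911  30.2733  82.1494  -0.0001  67.6881 -10.2263]
```

Emit:
{"op": "play_rows", "data": {
  "targets": [
    [0, 0.0312, 0.0348, 0, 0, 0, 0.0135],
    [0, 0.0312, 0.0348, 0, 0, 0, 0.0135],
    [0, 0.0312, 0.0348, 0, 0, 0, 0.0135],
    [0, 0.0312, 0.0348, 0, 0, 0, 0.0135],
    [0, 0.0312, 0.0348, 0, 0, 0, 0.0135],
    [0, 0.0312, 0.0348, 0, 0, 0, 0.0135],
    [0, 0.0312, 0.0348, 0, 0, 0, 0.0135],
    [0, 0.0312, 0.0348, 0, 0, 0, 0.0135],
    [0, 0.0312, 0.0348, 0, 0, 0, 0.0135],
    [0, 0.0312, 0.0348, 0, 0, 0, 0.0135],
    [0, 0.0312, 0.0348, 0, 0, 0, 0.0135],
    [0, 0.0312, 0.0348, 0, 0, 0, 0.0135]
  ]
}}

```text
time_s: 1.6
position: [0.6246, -0.154, 0.1962]
tcp_rot: [[0.84, 0.542, -0.001], [0.542, -0.84, 0.0], [-0.001, -0.001, -1.0]]
force: [-0.2, 0.1, 0.2]
opening: 0.997
```

Emit:
{"op": "play_rows", "data": {
  "targets": [
    [0, 0, 0, -0.03, 0, 0, 0],
    [0, 0, 0, -0.03, 0, 0, 0],
    [0, 0, 0, 0, 0, 0, 0]
  ]
}}

```text
time_s: 1.98
position: [0.6216, -0.1541, 0.1337]
tcp_rot: [[0.84, 0.542, -0.007], [0.542, -0.84, 0.003], [-0.004, -0.006, -1.0]]
force: [-0.6, 0.6, -0.3]
opening: 1.001
```

Run:
```python
from h import *
import cv2
np.set_printoptions(precision=4,suppress=True)
c=bot.get_calibration("wrist");i=bot.capture("wrist");cv2.imwrite("pics/w1.png",i)
s=bot.read_state();print(s["time_s"],s["position"],s["tcp_rot"],s["joint_positions"]);print({k:c[k] for k in c})
```

```text
2.025 [ 0.6231 -0.1549  0.1356] [[ 0.8403  0.542  -0.003 ]
 [ 0.542  -0.8404  0.0014]
 [-0.0018 -0.0028 -1.    ]] [-23.9162  35.5781  82.607    0.0011  62.0055  33.2606]
{'fx': 374.6103550816972, 'fy': 374.6103550816972, 'cx': 323.07964026661136, 'cy': 251.5872710814291, 'R': array([[ 0.5424, -0.8401, -0.0062],
       [-0.8072, -0.5232,  0.2731],
       [-0.2327, -0.1432, -0.962 ]]), 't': array([-0.4647,  0.4039,  0.4524])}
```

View pics/w1.png

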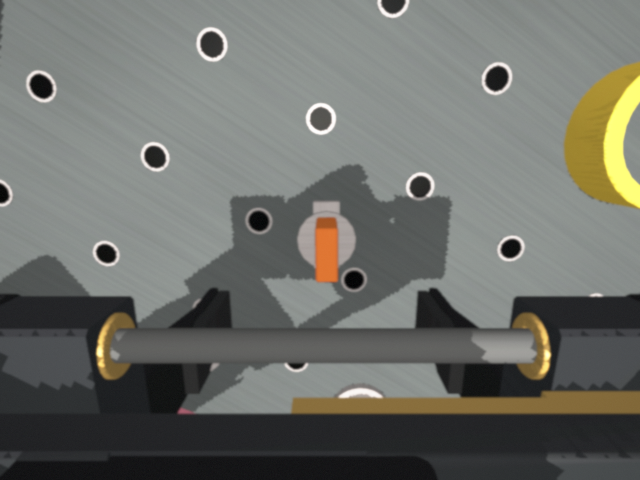

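Wrist view: handle top centred at about (327,255), parallel to the tool and between the fingers. It back-projects to (0.6215,-0.1555), which agrees with the other views. Descend and grip.

Emit:
{"op": "play_rows", "data": {
  "targets": [
    [0, 0, 0, -0.03, 0, 0, 0],
    [0, 0, 0, -0.03, 0, 0, 0],
    [0, 0, 0, -0.03, 0, 0, 0],
    [0, 0, 0, -0.01, 0, 0, 0],
    [0, 0, 0, 0, 0, 0, 0],
    [1, 0, 0, 0, 0, 0, 0],
    [1, 0, 0, 0, 0, 0, 0],
    [1, 0, 0, 0, 0, 0, 0],
    [1, 0, 0, 0, 0, 0, 0],
    [1, 0, 0, 0, 0, 0, 0],
    [1, 0, 0, 0, 0, 0, 0],
    [1, 0, 0, 0, 0, 0, 0]
  ]
}}

```text
time_s: 3.52
position: [0.624, -0.1554, 0.0367]
tcp_rot: [[0.84, 0.542, -0.0], [0.542, -0.84, 0.0], [-0.0, -0.0, -1.0]]
force: [-0.6, -1.0, 0.1]
opening: 0.284
```

Emit:
{"op": "play_rows", "data": {
  "targets": [
    [1, 0, 0, 0, 0, 0, 0],
    [1, 0, 0, 0, 0, 0, 0],
    [1, 0, 0, 0.01, 0, 0, 0],
    [1, 0, 0, 0.02, 0, 0, 0],
    [1, 0, 0, 0.03, 0, 0, 0],
    [1, 0, 0, 0.03, 0, 0, 0],
    [1, 0, 0, 0, 0, 0, 0]
  ]
}}

```text
time_s: 4.4
position: [0.6261, -0.1562, 0.1297]
tcp_rot: [[0.84, 0.542, 0.006], [0.542, -0.84, -0.003], [0.004, 0.006, -1.0]]
force: [0.1, -0.6, -1.6]
opening: 0.178
```

Run:
```python
from h import *
import cv2
np.set_printoptions(precision=4,suppress=True)
i=bot.capture("scene");cv2.imwrite("pics/s2.png",cv2.resize(i[200:420,120:420],None,fx=2.5,fy=2.5))
for _ in range(4): bot.capture("scene"); s=bot.read_state();print(s["time_s"],s["position"],s["force"],s["opening"])
```

```text
4.5 [ 0.6234 -0.1551  0.1264] [ 0.3161 -0.1266 -2.4778] 0.1781094116886121
4.55 [ 0.6229 -0.1549  0.1255] [ 0.5423  0.1968 -2.3269] 0.18008919373264395
4.6 [ 0.6227 -0.1548  0.1251] [-1.4034  0.8498 -1.8937] 0.1816406626804535
4.65 [ 0.6228 -0.1549  0.125 ] [ 0.7908 -0.4854 -2.9101] 0.18040901658422304
```

View pics/s2.png

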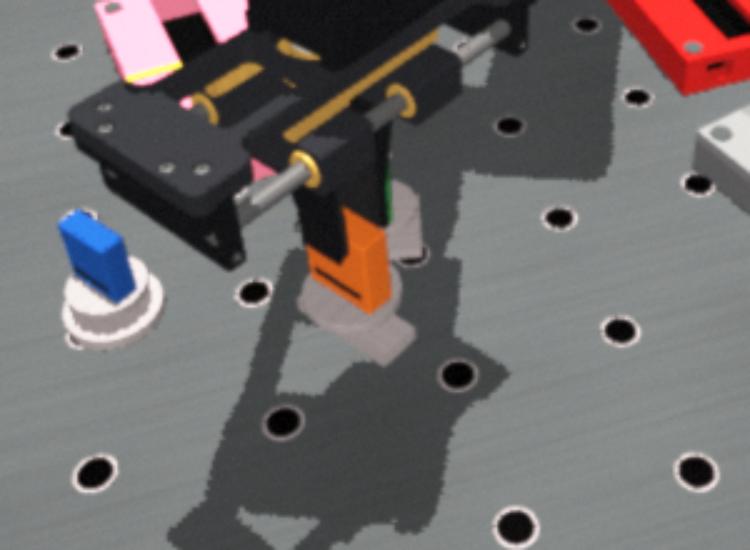

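Held upright (opening 15.7 mm ≈ 16 mm handle), bystanders untouched. Now to above the mark.

Emit:
{"op": "play_rows", "data": {
  "targets": [
    [1, -0.0025, 0.017, 0, 0, 0, -0.0151],
    [1, -0.0049, 0.034, 0, 0, 0, -0.0302],
    [1, -0.0049, 0.034, 0, 0, 0, -0.0302],
    [1, -0.0049, 0.034, 0, 0, 0, -0.0302],
    [1, -0.0049, 0.034, 0, 0, 0, -0.0302],
    [1, -0.0049, 0.034, 0, 0, 0, -0.0302],
    [1, -0.0049, 0.034, 0, 0, 0, -0.0302],
    [1, -0.0049, 0.034, 0, 0, 0, -0.0302],
    [1, -0.0049, 0.034, 0, 0, 0, -0.0302],
    [1, -0.0049, 0.034, 0, 0, 0, -0.0302],
    [1, -0.0025, 0.0175, 0, 0, 0, -0.0151],
    [1, 0, 0, 0, 0, 0, 0]
  ]
}}

```text
time_s: 6.15
position: [0.5738, 0.1862, 0.1255]
tcp_rot: [[0.963, 0.27, -0.002], [0.27, -0.963, -0.0], [-0.002, -0.0, -1.0]]
force: [0.1, -0.2, -1.7]
opening: 0.173
```

Emit:
{"op": "play_rows", "data": {
  "targets": [
    [1, 0, 0, -0.02, 0, 0, 0],
    [1, 0, 0, -0.02, 0, 0, 0],
    [1, 0, 0, 0, 0, 0, 0],
    [1, 0, 0, 0, 0, 0, 0]
  ]
}}

```text
time_s: 6.65
position: [0.5755, 0.1844, 0.0869]
tcp_rot: [[0.964, 0.267, 0.0], [0.267, -0.964, -0.0], [0.0, 0.0, -1.0]]
force: [0.2, -0.6, -1.4]
opening: 0.179
```

Run:
```python
from h import *
import cv2
np.set_printoptions(precision=4,suppress=True)
P=[]
i=bot.capture("scene");c=bot.get_calibration("wrist");w=bot.capture("wrist");cv2.imwrite("pics/p3.png",np.vstack([cv2.resize(i[180:360,340:580],None,fx=2,fy=2)[:, :480],w[60:300,80:560]]))
for _ in range(4): bot.capture("scene"); s=bot.read_state();P.append(s["position"])
print(s["time_s"],np.mean(P,0),s["force"],s["tcp_rot"],s["opening"],s["joint_positions"]);print(c)
```

```text
6.95 [0.5755 0.1851 0.0875] [ 0.1716  0.3187 -2.0016] [[ 0.9635  0.2675  0.0012]
 [ 0.2675 -0.9635  0.0001]
 [ 0.0012  0.0002 -1.    ]] 0.17621726494230358 [ 7.2576 36.596  90.5834 -0.0006 52.7521 81.7399]
{'fx': 374.6103550816972, 'fy': 374.6103550816972, 'cx': 323.07964026661136, 'cy': 251.5872710814291, 'R': array([[ 0.2671, -0.9637,  0.0003],
       [-0.9284, -0.2573,  0.2679],
       [-0.2581, -0.0719, -0.9634]]), 't': array([0.0248, 0.5776, 0.4471])}
```

View pics/p3.png

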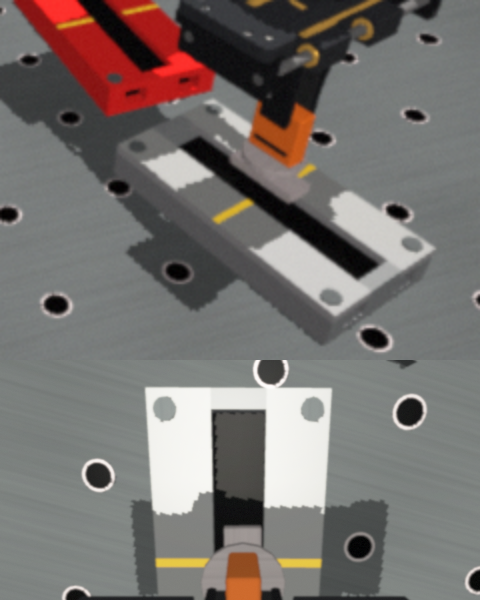

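Wrist view: foot is parallel to the slot and about 2.5 mm off its centre line. The mark back-projects to (0.571,0.187), so I shift a little and then lower.

Emit:
{"op": "play_rows", "data": {
  "targets": [
    [1, -0.003, 0.002, 0, 0, 0, 0],
    [1, 0, 0, 0, 0, 0, 0],
    [1, 0, 0, -0.01, 0, 0, 0],
    [1, 0, 0, -0.01, 0, 0, 0],
    [1, 0, 0, -0.008, 0, 0, 0],
    [1, 0, 0, -0.006, 0, 0, 0],
    [1, 0, 0, 0, 0, 0, 0],
    [1, 0, 0, 0, 0, 0, 0]
  ]
}}

```text
time_s: 7.95
position: [0.5722, 0.1871, 0.0529]
tcp_rot: [[0.964, 0.267, 0.001], [0.267, -0.964, 0.0], [0.001, 0.0, -1.0]]
force: [0.2, -0.7, -0.9]
opening: 0.178
```

Emit:
{"op": "play_rows", "data": {
  "targets": [
    [1, 0, 0, -0.002, 0, 0, 0],
    [1, 0, 0, -0.001, 0, 0, 0],
    [1, 0, 0, 0, 0, 0, 0],
    [1, 0, 0, 0, 0, 0, 0]
  ]
}}

```text
time_s: 8.45
position: [0.5719, 0.1871, 0.0498]
tcp_rot: [[0.964, 0.267, 0.0], [0.267, -0.964, 0.0], [0.0, -0.0, -1.0]]
force: [-0.1, 0.1, -2.4]
opening: 0.176
```

Run:
```python
from h import *
import cv2
np.set_printoptions(precision=4,suppress=True)
P=[];F=[]
i=bot.capture("scene");cv2.imwrite("pics/s4.png",cv2.resize(i[180:360,360:580],None,fx=3.5,fy=3.3))
for _ in range(5): bot.capture("scene"); s=bot.read_state();P.append(s["position"]);F.append(s["force"])
print(s["time_s"],np.mean(P,0),np.mean(F,0),s["moment"],s["opening"])
```

```text
8.75 [0.5719 0.1871 0.0498] [-0.3984  0.1361 -2.2509] [-0.0286  0.0336  0.041 ] 0.1775246620098723
```

View pics/s4.png

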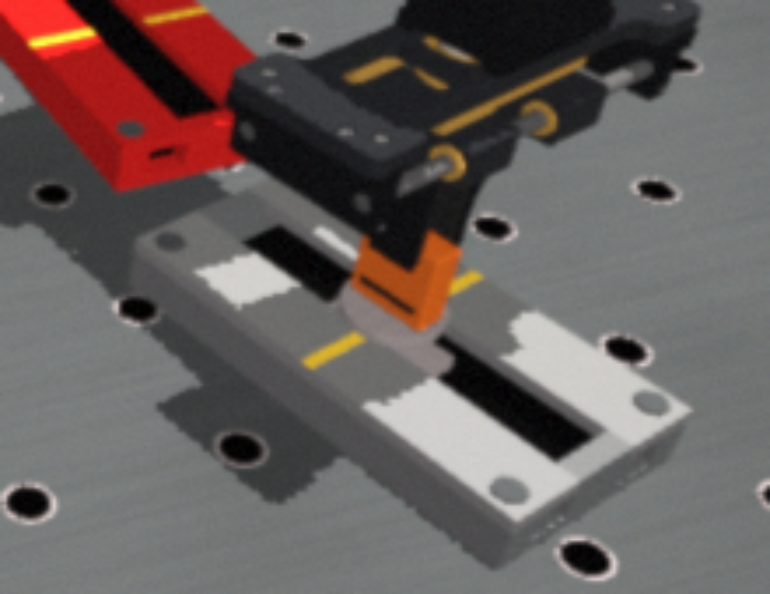

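Foot is in the slot at the yellow mark, with no contact force yet. Lower the last 2–3 mm until the flange touches.

Emit:
{"op": "play_rows", "data": {
  "targets": [
    [1, 0, 0, -0.001, 0, 0, 0],
    [1, 0, 0, -0.001, 0, 0, 0],
    [1, 0, 0, 0, 0, 0, 0]
  ]
}}

```text
time_s: 9.12
position: [0.5721, 0.1874, 0.0486]
tcp_rot: [[0.964, 0.268, 0.001], [0.268, -0.964, 0.0], [0.001, -0.0, -1.0]]
force: [-1.8, 1.3, 5.6]
opening: 0.18
```

Emit:
{"op": "play_rows", "data": {
  "targets": [
    [1, 0, 0, -0.0005, 0, 0, 0],
    [1, 0, 0, 0, 0, 0, 0]
  ]
}}

```text
time_s: 9.38
position: [0.5722, 0.1874, 0.0486]
tcp_rot: [[0.964, 0.268, 0.001], [0.268, -0.964, 0.0], [0.001, -0.0, -1.0]]
force: [-1.6, 0.8, 8.2]
opening: 0.176
```

Flange seated (8 N contact at the expected height). Ease off 1 mm and twist +90°.

Emit:
{"op": "play_rows", "data": {
  "targets": [
    [1, 0, 0, 0.001, 0, 0, 0.07],
    [1, 0, 0, 0, 0, 0, 0.14],
    [1, 0, 0, 0, 0, 0, 0.14],
    [1, 0, 0, 0, 0, 0, 0.14],
    [1, 0, 0, 0, 0, 0, 0.14],
    [1, 0, 0, 0, 0, 0, 0.14],
    [1, 0, 0, 0, 0, 0, 0.14],
    [1, 0, 0, 0, 0, 0, 0.14],
    [1, 0, 0, 0, 0, 0, 0.14],
    [1, 0, 0, 0, 0, 0, 0.14],
    [1, 0, 0, 0, 0, 0, 0.14],
    [1, 0, 0, 0, 0, 0, 0.1]
  ]
}}

```text
time_s: 10.88
position: [0.5728, 0.1869, 0.0486]
tcp_rot: [[-0.27, 0.963, 0.002], [0.963, 0.27, -0.0], [-0.001, 0.002, -1.0]]
force: [-1.1, -0.5, 1.9]
opening: 0.18
```

Emit:
{"op": "play_rows", "data": {
  "targets": [
    [1, 0, 0, 0, 0, 0, 0],
    [1, 0, 0, 0, 0, 0, 0]
  ]
}}

```text
time_s: 11.12
position: [0.5728, 0.187, 0.0486]
tcp_rot: [[-0.266, 0.964, 0.002], [0.964, 0.266, -0.0], [-0.001, 0.002, -1.0]]
force: [1.1, -2.4, 1.8]
opening: 0.179
```

Run:
```python
from h import *
import cv2
np.set_printoptions(precision=4,suppress=True)
i=bot.capture("scene");cv2.imwrite("pics/s5.png",cv2.resize(i[180:360,360:580],None,fx=3.5,fy=3.3))
s=bot.read_state();print(s)
```

```text
{'time_s': 11.175, 'joint_positions': array([ 7.4761, 39.7596, 92.1005, -0.0334, 48.0398, -7.9197]), 'qvel': array([ 0.0197, -0.0452,  0.0249, -0.0223,  0.0628, -0.3318]), 'tau': array([  0.8074, -43.668 , -10.8494,   0.3458,   0.3278,   0.0271]), 'position': array([0.5728, 0.187 , 0.0486]), 'tcp_rot': array([[-0.2659,  0.964 ,  0.0018],
       [ 0.964 ,  0.2659, -0.0002],
       [-0.0007,  0.0017, -1.    ]]), 'force': array([-0.024 , -1.2527,  2.6263]), 'moment': array([-0.2686, -0.3409, -0.0034]), 'opening': 0.1779429673378898}
```

View pics/s5.png

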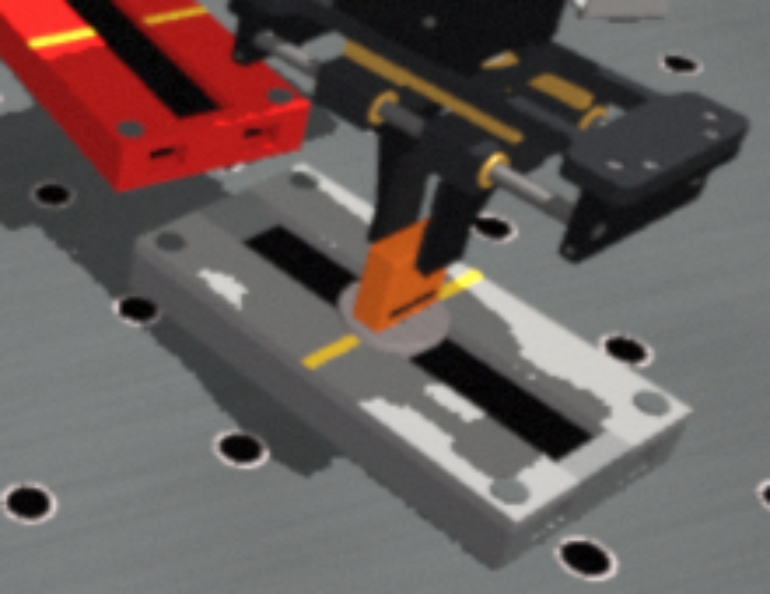

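Handle is crosswise along the yellow line, flange down, foot hidden under the lips. Release and lift.

Emit:
{"op": "play_rows", "data": {
  "targets": [
    [0, 0, 0, 0, 0, 0, 0],
    [0, 0, 0, 0, 0, 0, 0],
    [0, 0, 0, 0, 0, 0, 0],
    [0, 0, 0, 0, 0, 0, 0],
    [0, 0, 0, 0, 0, 0, 0],
    [0, 0, 0, 0, 0, 0, 0],
    [0, 0, 0, 0.01, 0, 0, 0],
    [0, 0, 0, 0.03, 0, 0, 0],
    [0, 0, 0, 0.03, 0, 0, 0],
    [0, 0, 0, 0.03, 0, 0, 0],
    [0, 0, 0, 0.03, 0, 0, 0],
    [0, 0, 0, 0, 0, 0, 0]
  ]
}}

```text
time_s: 12.68
position: [0.574, 0.1875, 0.1816]
tcp_rot: [[-0.267, 0.964, 0.007], [0.964, 0.267, 0.001], [-0.001, 0.007, -1.0]]
force: [-0.1, 0.4, 0.1]
opening: 0.999
```

Run:
```python
from h import *
import cv2
np.set_printoptions(precision=4,suppress=True)
i=bot.capture("scene");cv2.imwrite("pics/s6.png",cv2.resize(i[180:420,120:580],None,fx=1.7,fy=1.7))
c=bot.get_calibration("wrist");w=bot.capture("wrist");cv2.imwrite("pics/w6.png",w)
s=bot.read_state();print(s["time_s"],s["position"],s["force"],s["opening"],c)
```

```text
12.775 [0.5716 0.1871 0.1783] [-1.4648  0.1169  0.4184] 1.0002172116055543 {'fx': 374.6103550816972, 'fy': 374.6103550816972, 'cx': 323.07964026661136, 'cy': 251.5872710814291, 'R': array([[ 0.9637,  0.267 ,  0.0029],
       [ 0.2563, -0.9283,  0.2695],
       [ 0.0746, -0.2589, -0.963 ]]), 't': array([-0.6011, -0.0005,  0.3804])}
```

View pics/s6.png

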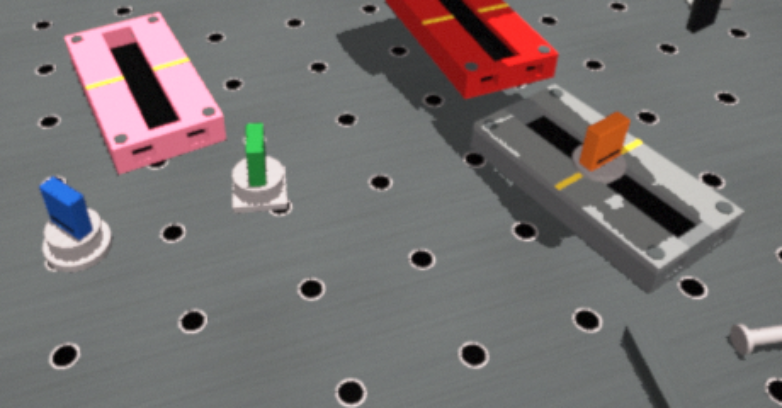

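View pics/w6.png

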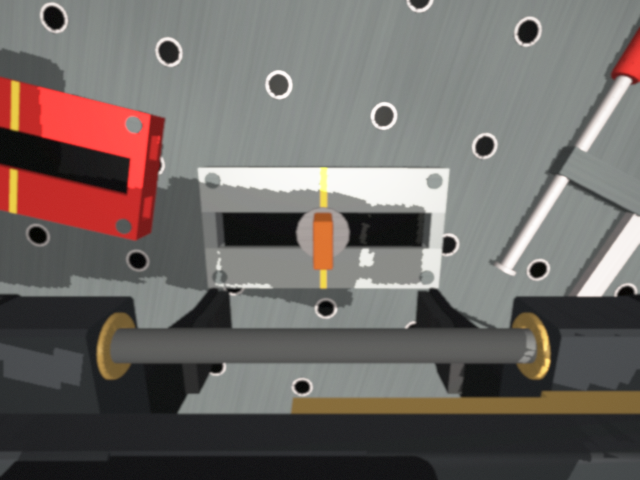

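The stop stands upright at the mark, crosswise: its handle lies along the yellow line at (323,240) in the wrist view. The flange is centred, the gripper is clear, and blue and green are undisturbed.

```bash
python3 -c "
from rig import bot
print(bot.hand_in())"
```

```text
the job is handed in; nothing more can be done
None
```

I gripped the orange stop and lowered its foot lengthwise into the grey rail's slot at the yellow mark. The flange touched down with about 8 N, at the expected height. I then turned the stop 90°, released it, lifted clear and handed the job in at about 12.8 s.

- **Placing:** the final scene and wrist pictures show the stop upright with its flange on the rail. The handle lies along the yellow line, crosswise to the slot, and the foot is out of sight under the lips.
- **Bystanders:** the blue and green stops look untouched in the final scene picture. I judged this by eye and did not measure it.
- **Robot:** the gripper is fully open about 130 mm above the release point, and the force reading is near zero.
- **Disagreement:** the top and wrist cameras placed the yellow mark about 3 mm apart. I used a point between the two, well inside the 20 mm tolerance.

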